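# Make up a hose kit in the kitting tray

### The job

Make up the hose kit in the kitting tray: stand the two matching 32 mm ferrules upright in the two round pockets, one in each, stand the brass quick coupler upright in the square pocket, and slip the white roll of thread tape down over the post, each fully home. Leave the smaller and the larger steel ferrule where they stand; they do not belong to this kit.

Things in the scene. Friction and masses are not known exactly. Their poses are not given: they have to be found in the camera images.
- ferrule_a: Open-ended hollow steel crimp sleeve with a narrow groove near its top, standing upright on a 2 mm dark rubber mat, 32 mm across and 45 mm tall. Origin: centre of its underside, z up. Loose. One of the matching pair (ferrule_a and ferrule_b are alike and may go in either round pocket).
- ferrule_b: Open-ended hollow steel crimp sleeve with a narrow groove near its top, standing upright on a 2 mm dark rubber mat, 32 mm across and 45 mm tall. Origin: centre of its underside, z up. Loose. One of the matching pair (ferrule_a and ferrule_b are alike and may go in either round pocket).
- ferrule_small: Open-ended hollow steel crimp sleeve with a narrow groove near its top, standing upright on a 2 mm dark rubber mat, 25 mm across and 34 mm tall. Origin: centre of its underside, z up. Loose. Does not belong to the kit: leave it.
- ferrule_large: Open-ended hollow steel crimp sleeve with a narrow groove near its top, standing upright on a 2 mm dark rubber mat, 38 mm across and 52 mm tall. Origin: centre of its underside, z up. Loose. Does not belong to the kit: leave it.
- coupler: Brass quick coupler: a solid round fitting with a hexagon and cap at its upper end, standing upright, 34 mm wide and 52 mm tall (widest from 16 to 34 mm above its underside, 25 mm at foot and top: grasp round the wide part). Origin: centre of its underside, z up. Loose.
- thread_tape: Flat white roll of thread tape lying flat on the mat: ring of 54 mm outer diameter, 26 mm bore, 13 mm high. Grasp it across the outside. Origin: centre of its underside, z up. Loose. (The thicker black roll of tape nearby is not wanted.)
- round_pocket_a: Grey insert block 80 x 80 x 24 mm, round pocket in its top: 41 mm wide, 4 mm chamfer, 14 mm deep, floor 10 mm above the underside. It sits in a low dark steel kitting tray, 172 mm square, rim 22 mm high, with the other three inserts, two by two, 81 mm apart, in changing order. Nothing of the tray moves. Origin: centre of the insert's underside, 3 mm above the counter, z up.
- round_pocket_b: Same as round_pocket_a: round pocket 41 mm wide, 14 mm deep, in a grey 80 x 80 x 24 mm insert block of the tray. Origin: centre of its underside.
- square_pocket: Grey plastic insert block 80 x 80 x 24 mm of the same tray with one square pocket in its top, 44 x 44 mm, chamfered 4 mm at the mouth, 14 mm deep: its floor lies 10 mm above the block's underside. Origin: centre of the underside; x and y along the sides.
- tape_post: Grey plastic insert block 80 x 80 x 24 mm of the same tray with an upright steel post in the middle of its flat top: 12 mm thick, 25 mm tall above the top, tapered tip. The roll goes over the post and lies flat on the block's top, 24 mm above the block's underside. Origin: centre of the underside.

How it is judged (in metres and radians):
At the end, for the whole second after the job is handed in: A 32 mm ferrule in each round pocket (within 9 mm of its axis), the coupler in the square one (12 mm), the tape flat over the post (11 mm); each within 4 mm of full depth, upright within 0.15 rad, at rest; the small and large ferrules within 30 mm of where they began ((((horizontal distance between ferrule_a and round_pocket_a below 0.009 m and z of ferrule_a in the frame of round_pocket_a between 0.006 and 0.014 m) and (horizontal distance between ferrule_b and round_pocket_b below 0.009 m and z of ferrule_b in the frame of round_pocket_b between 0.006 and 0.014 m)) or ((horizontal distance between ferrule_a and round_pocket_b below 0.009 m and z of ferrule_a in the frame of round_pocket_b between 0.006 and 0.014 m) and (horizontal distance between ferrule_b and round_pocket_a below 0.009 m and z of ferrule_b in the frame of round_pocket_a between 0.006 and 0.014 m))) and horizontal distance between coupler and square_pocket below 0.012 m and z of coupler in the frame of square_pocket between 0.006 and 0.014 m and horizontal distance between thread_tape and tape_post below 0.011 m and z of thread_tape in the frame of tape_post between 0.02 and 0.028 m and angle between each of ferrule_a, ferrule_b, coupler, thread_tape's own z axis and vertical below 0.15 rad and linear speed of each of ferrule_a, ferrule_b, coupler, thread_tape below 0.02 m/s and distance of each of ferrule_small, ferrule_large from where it was at the start of the episode below 0.03 m); the robot touches nothing.
It fails at once if the small or the large ferrule, which do not belong, was moved more than 30 mm (distance of any of ferrule_small, ferrule_large from where it was at the start of the episode above 0.03 m).
It also fails if it takes over 118 s, if anything falls off the work surface, if the arm or the gripper's body presses on something with over 40 N, if the wrist force passes 120 N, or if a joint passes its speed limit or range.

### The arm

A 6-joint arm with a two-finger parallel gripper is mounted at the origin on a cart in front of the work surface, level with it; the furniture and walls round the work are solid. World frame = base frame: x ahead of the robot, y to its left, z up, the work surface at z = 0. Lengths are in m, angles in degrees, forces in N, time in s.
With the tool pointing down it reaches from about 0.4 to 0.825 m from the base axis. Payload 7 kg.
Tool frame: the origin (TCP) lies at the very end of the fingers, on their centre line; the grasp point (between the pads) lies 19 mm behind it (r.grip_depth is the distance from the TCP to the grasp point, in m); z points along the fingers, y is the line along which they close (so a half turn about z gives the same grasp; the last joint's range is limited). The gripper opens to 88 mm and grips with 3 to 60 N. Pads are 19 mm wide; open, the fingers measure 130 mm over their backs; the gripper's body (78 mm by 193 mm) begins 47 mm behind the grasp point.
Start: joints at [86.236, 20.546, 0.682, 0, -70.136, -16.507], TCP at [0.234, 0.633, 0.227] pointing down, gripper open.
Joint ranges: [-176.03, 176.03], [-82.01, 121.73], [-58.28, 71.71], [-173.87, 95.51], [-174.79, -0.11], [-173.66, 173.66]. Speed limits (degrees/s): [136.94, 136.94, 172.46, 180, 180, 180].

### API

Orientations are given as [roll, pitch, yaw] about the fixed x, y, z axes, in that order (R = Rz(yaw) Ry(pitch) Rx(roll)).
In Python, from plant import r gives the robot as it stands.
- The arm moves only by the tool play_rows, never from a script. Its argument "rows" is a list that holds one entry, the list of rows, each a list of 5 numbers: the closure, from 0 (fully open) to 1 (shut), then the shift along the tool's x, y, z each as a share of 0.5 m, from -1 to 1, then the turn about the tool's z as a share of 1.5 rad, from -1 to 1. A call has exactly 8 rows; each row is the pose to reach, as a shift and turn from the pose commanded when the call began, along the tool's axes at that moment; what a row does not reach only later rows make up. A row lasts 1/12 s, in which the tool goes at most 41.7 mm and 7.16 degrees, less where a joint would pass 70% of its speed; a pose out of reach is approached as far as the arm can. A call with a number of a shift or a turn outside -1 to 1 is refused whole. A call with a gripper value outside its range is refused whole. The fingers move at their own pace and stop on an object; "squeeze" is the grip in N (left out, the last holds). Time passes only in rows, so rows that repeat a pose let the fingers close, or fill a call up. It gives the time, the measured TCP pose, the force, the opening and the grip force at its end, in the units of the state.
- r.get_state(): the state, without advancing time (a new reading comes with each control period).
- r.capture(name): name is "side" or "top"; returns the picture (480x640x3 uint8, red, green, blue); there is no depth.
- r.camera_info(name): a dict with "fovy" (degrees; the focal length in pixels is half the picture's height over the tangent of half this angle, whatever the lens; pixels are square), "cx", "cy" (the principal point, pixels), "pose" (4x4, takes a point from camera to world coordinates). Camera axes: x right, y down, z forward; pixel columns grow to the right and rows downward; lengths in m; the calibration is good to about 2 mm. A picture is of the moment at which its call begins. camera_info takes no time and is no camera call.
- r.close_job(): hands the job in; it is judged then, once.
The state is a dict: "time_s": time; "joints": joint angles; "qd": joint speeds; "joint_torque": joint torques, N m; "tcp_pos": TCP position; "eef_rot": TCP orientation; "contact_force": force on the tool from outside, world axes, zero at the start; "moment": the same for the moment, N m; "gripper_width": finger opening in m; "gripper_force": force on a finger pad.
Only numpy, scipy, OpenCV 4.12 (cv2) and the standard library are available. Lean on these libraries where they do the work, as an engineer would, in place of code of your own. Each camera call takes 0.05 s, during which the arm holds its last target. There are 200 camera calls.

## Working session

There is one attempt and no reset: what is moved stays moved. The work goes in short steps, Python scripts to look and compute and a tool call to move; the robot and the scene stay as the last step left them, time stands still between calls to the robot, and variables do not carry over. Pictures are saved under pics/ and viewed, at most 14 in all, crops included, and the job is handed in when it is done.

Besides the shell and the picture viewer there is one more tool, called after "Request:" as name(argument=value, ...) on one line, values as JSON. play_rows: Moves the arm, as the interface text tells. Its arguments: {"type":"object","properties":{"rows":{"type":"array","items":{"type":"array","items":{"type":"array","items":{"type":"number"}}}},"squeeze":{"type":"number"}},"required":["rows"]}

```bash
mkdir -p pics; python3 - <<'E'
from plant import r
import cv2,numpy as np
s=r.get_state();print({k:np.round(v,4).tolist() for k,v in s.items()})
for n in("top","side"):
    im=r.capture(n);cv2.imwrite(f"pics/{n}0.png",im[:,:,::-1]);i=r.camera_info(n);print(n,i)
E
```

```text
{'time_s': 0.0, 'joints': [86.2361, 20.5919, 0.6343, -0.0227, -70.1384, -16.5074], 'qd': [-0.0521, 0.0601, 0.0043, -0.0081, 0.1047, -0.0475], 'joint_torque': [-0.0003, -58.2716, 29.3039, 6.9965, 0.0068, -0.0002], 'tcp_pos': [0.2337, 0.6327, 0.2256], 'eef_rot': [179.9019, -0.0068, -20.279], 'contact_force': [0.7522, 0.1055, -0.508], 'moment': [-0.0548, 0.0474, 0.0117], 'gripper_force': 0.0, 'gripper_width': 0.0876}
top {'fovy': 53.274089090962605, 'cx': 317.09509187891086, 'cy': 229.8831011423831, 'pose': array([[ 0.00616693, -0.97667683,  0.21462605,  0.30109418],
       [-0.9999754 , -0.00530578,  0.00458817,  0.04490928],
       [-0.0033424 , -0.21464906, -0.97668552,  1.26797818],
       [ 0.        ,  0.        ,  0.        ,  1.        ]])}
side {'fovy': 42.216143809013246, 'cx': 321.27793345362284, 'cy': 229.58476639764518, 'pose': array([[-0.99969509, -0.00358795, -0.02443057,  0.6001915 ],
       [ 0.01913993,  0.51250474, -0.85847106,  1.12641019],
       [ 0.01560093, -0.8586769 , -0.5122798 ,  0.70500158],
       [ 0.        ,  0.        ,  0.        ,  1.        ]])}
```

View pics/top0.png

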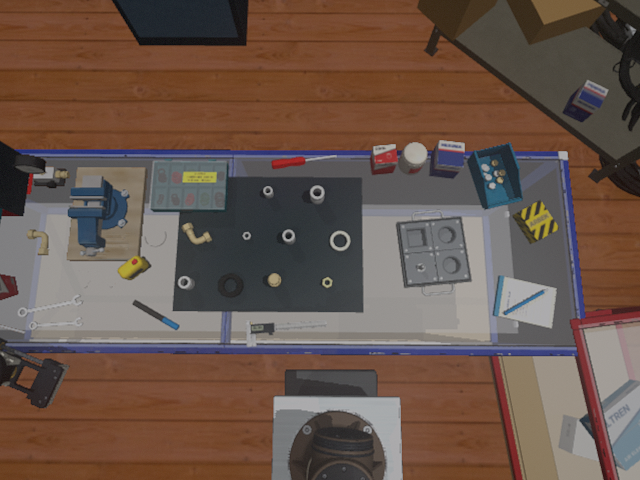

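View pics/side0.png

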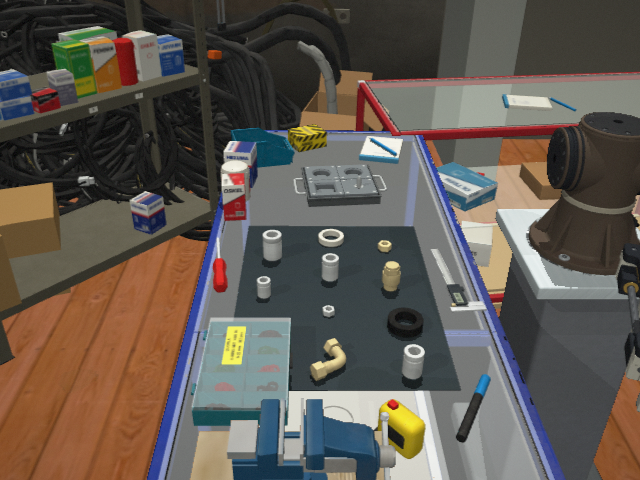

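The top view shows the small ferrule at (268,191), the large at (317,194), the matching pair at (289,236) and (186,283). The coupler is at (275,280), the tape at (340,240) and the tray at (433,250), with square upper left, post lower left and round pockets on the right. The side view agrees with this.

```bash
python3 - <<'E'
import cv2,numpy as np
t=cv2.imread("pics/top0.png");s=cv2.imread("pics/side0.png")
def c(im,x,y,w,h,f):return cv2.resize(im[y:y+h,x:x+w],None,fx=f,fy=f,interpolation=cv2.INTER_CUBIC)
# 4 tiles 160x... each 5x
cv2.imwrite("pics/c1.png",c(t,390,205,90,90,6))
tiles=[c(t,x-22,y-22,44,44,6) for x,y in((289,236),(186,283),(275,280),(340,240),(317,194),(268,191))]
cv2.imwrite("pics/c2.png",np.vstack([np.hstack(tiles[:3]),np.hstack(tiles[3:])]))
E
```

```text
(no output)
```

View pics/c1.png

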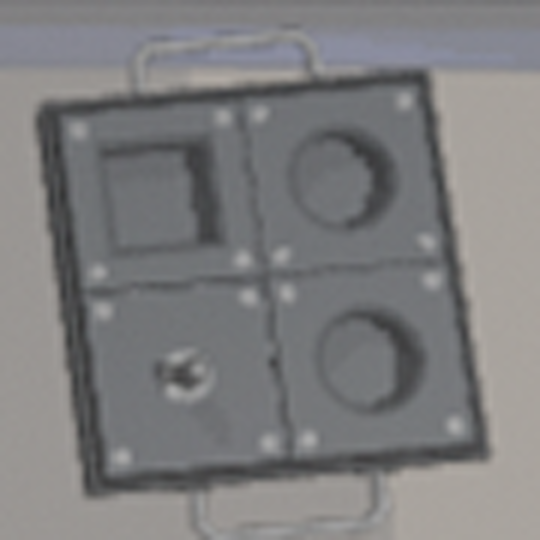

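View pics/c2.png

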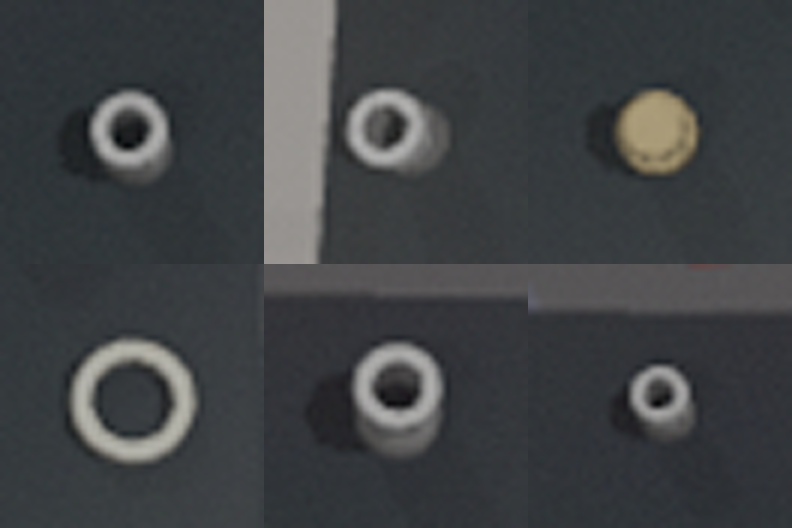

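The crops show the object rims and the insert screws clearly. The inserts run square, round A, post, round B, with centres at about (161,195), (343,178), (186,377) and (371,360) in the 6x crop.

```bash
cat >h.py <<'E'
from plant import r
import numpy as np
def world(u,v,z,n="top"):
    i=r.camera_info(n);f=240/np.tan(np.radians(i["fovy"]/2));P=np.array(i["pose"])
    d=P[:3,:3]@[(u-i["cx"])/f,(v-i["cy"])/f,1];o=P[:3,3]
    return (o+d*(z-o[2])/d[2])[:3]
def st():
    s=r.get_state();return np.array(s["tcp_pos"]),s["eef_rot"][2]
def shares(p,yaw,p0,y0):
    a=np.radians(y0);d=np.array(p)-p0
    t=(yaw-y0+180)%360-180
    return np.round([(d[0]*np.cos(a)+d[1]*np.sin(a))/.5,(d[0]*np.sin(a)-d[1]*np.cos(a))/.5,-d[2]/.5,-np.radians(t)/1.5],4).tolist()
E
python3 - <<'E'
from h import *
def c(x0,y0,u,v):return x0+(u+.5)/6-.5,y0+(v+.5)/6-.5
O={"f1":(267,214,130,129,.047),"f2":(164,261,122,128,.047),"coup":(253,258,129,131,.040),"tape":(318,218,133,137,.015),
"large":(295,172,134,120,.054),"small":(246,169,132,130,.036),
"sq":(390,205,161,195,.027),"rA":(390,205,343.5,178.5,.027),"post":(390,205,186,377,.027),"rB":(390,205,371,360,.027)}
W={k:world(*c(*v[:4]),v[4]) for k,v in O.items()}
for k,w in W.items():print(k,w.round(4),round(np.hypot(*w[:2]),3))
for a,b in(("sq","rA"),("post","rB"),("sq","post"),("rA","rB")):
    d=W[b]-W[a];print(a,b,np.hypot(*d[:2]),np.degrees(np.arctan2(d[1],d[0])))
# reproject in the side view
i=r.camera_info("side");f=240/np.tan(np.radians(i["fovy"]/2));T=np.linalg.inv(i["pose"])
for k,w in W.items():
    q=T[:3]@np.append(w,1);print(k,(q[:2]/q[2]*f+[i["cx"],i["cy"]]).round(1))
E
```

```text
f1 [0.5551 0.1258 0.047 ] 0.569
f2 [0.4315 0.3899 0.047 ] 0.582
coup [0.44   0.1604 0.04  ] 0.468
tape [ 0.548  -0.0098  0.015 ] 0.548
large [0.6715 0.0517 0.054 ] 0.674
small [0.6801 0.1844 0.036 ] 0.705
sq [ 0.5557 -0.2121  0.027 ] 0.595
rA [ 0.5636 -0.2928  0.027 ] 0.635
post [ 0.475  -0.2198  0.027 ] 0.523
rB [ 0.4829 -0.3006  0.027 ] 0.569
sq rA 0.08113944027935456 -84.43181495730984
post rB 0.08114085118566382 -84.40744958704529
sq post 0.0810772461268556 -174.50498544470827
rA rB 0.08104273874648198 -174.50402430064594
f1 [329.4 256.8]
f2 [413.4 349.8]
coup [390.8 270.1]
tape [330.5 234.4]
large [270.7 233.5]
small [262.7 279. ]
sq [324.7 186.6]
rA [320.8 172. ]
post [357.9 185.3]
rB [352.6 170.9]
```

```bash
python3 - <<'E'
import cv2,numpy as np
s=cv2.imread("pics/side0.png")
c=lambda x,y,w,h:cv2.resize(s[y:y+h,x:x+w],None,fx=5,fy=5,interpolation=cv2.INTER_CUBIC)
a=np.hstack([c(310,225,50,60),c(390,335,50,60),c(365,250,50,60)])
b=cv2.resize(s[155:215,290:440],None,fx=5,fy=5,interpolation=cv2.INTER_CUBIC)
cv2.imwrite("pics/s1.png",np.vstack([a,b]))
E
```

```text
(no output)
```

View pics/s1.png

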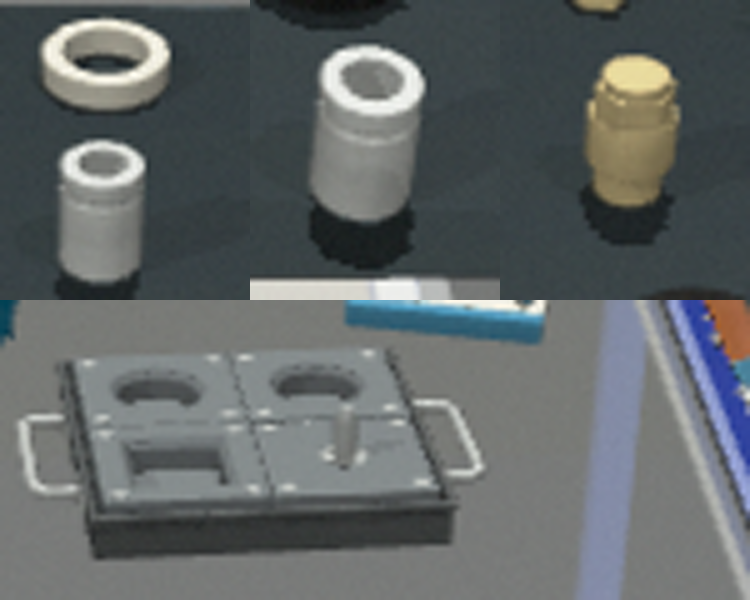

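```bash
python3 - <<'E'
from h import *
print(shares([.4315,.39,.12],-39.5,*st()))
E
```

```text
[0.5392, 0.3184, 0.2114, 0.2237]
```

Request:
play_rows(rows=[[[0,0.07,0.04,0.03,0.03],[0,0.14,0.08,0.055,0.06],[0,0.21,0.12,0.08,0.09],[0,0.28,0.16,0.11,0.12],[0,0.35,0.2,0.13,0.15],[0,0.42,0.245,0.16,0.18],[0,0.48,0.285,0.19,0.2],[0,0.539,0.318,0.211,0.224]]], squeeze=25)

```text
time_s: 0.77
tcp_pos: [0.4318, 0.3882, 0.1198]
eef_rot: [179.9, 0.0, -39.6]
contact_force: [0.5, 0.9, -0.5]
gripper_width: 0.0871
gripper_force: 0.0
```

```bash
python3 - <<'E'
from h import *
print(st(),shares([.4315,.39,.020],-39.5,*st()))
E
```

```text
(array([0.43180626, 0.38817923, 0.11982686]), np.float64(-39.61895809036338)) [-0.0028, -0.0024, 0.1997, -0.0014]
```

Request:
play_rows(rows=[[[0,-0.003,-0.002,0.04,0],[0,-0.003,-0.002,0.09,0],[0,-0.003,-0.002,0.14,0],[0,-0.003,-0.002,0.18,0],[0,-0.003,-0.002,0.2,0],[0,-0.003,-0.002,0.2,0],[1,-0.003,-0.002,0.2,0],[1,-0.003,-0.002,0.2,0]]])

```text
time_s: 1.43
tcp_pos: [0.4315, 0.3932, 0.0222]
eef_rot: [-179.9, 0.0, -39.5]
contact_force: [-0.0, 0.4, 0.3]
gripper_width: 0.0792
gripper_force: 0.0
```

Request:
play_rows(rows=[[[1,0,0,0,0],[1,0,0,0,0],[1,0,0,0,0],[1,0,0,0,0],[1,0,0,0,0],[1,0,0,0,0],[1,0,0,0,0],[1,0,0,0,0]]])

```text
time_s: 2.1
tcp_pos: [0.4311, 0.3924, 0.0211]
eef_rot: [-180.0, -0.0, -39.5]
contact_force: [-0.6, -0.6, 0.5]
gripper_width: 0.0311
gripper_force: 25.0
```

Request:
play_rows(rows=[[[1,0,0,-0.04,0],[1,0,0,-0.1,0],[1,0.01,0.01,-0.16,0],[1,0.03,0.03,-0.2,0],[1,0.06,0.06,-0.22,0],[1,0.1,0.1,-0.22,0],[1,0.15,0.15,-0.22,0],[1,0.2,0.21,-0.22,0]]])

```text
time_s: 2.77
tcp_pos: [0.4416, 0.2471, 0.1312]
eef_rot: [-180.0, -0.0, -39.5]
contact_force: [1.0, -0.8, -0.7]
gripper_width: 0.0307
gripper_force: 25.0
```

Request:
play_rows(rows=[[[1,0.05,0.05,0,0],[1,0.1,0.1,0,0],[1,0.15,0.15,0,0],[1,0.2,0.2,0,0],[1,0.25,0.25,0,0],[1,0.3,0.3,0,0],[1,0.35,0.36,0,0],[1,0.4,0.42,0,0]]])

```text
time_s: 3.43
tcp_pos: [0.4617, -0.0432, 0.1312]
eef_rot: [-180.0, -0.0, -39.5]
contact_force: [0.4, 0.3, -1.3]
gripper_width: 0.0311
gripper_force: 25.0
```

Request:
play_rows(rows=[[[1,0.05,0.05,0,0],[1,0.1,0.1,0,0],[1,0.15,0.15,0,0],[1,0.2,0.2,0,0],[1,0.25,0.25,0,0],[1,0.3,0.31,0,0],[1,0.34,0.35,0,0],[1,0.36,0.37,0,0]]])

```text
time_s: 4.1
tcp_pos: [0.4828, -0.3019, 0.1306]
eef_rot: [180.0, 0.0, -39.6]
contact_force: [1.3, 0.8, -0.1]
gripper_width: 0.031
gripper_force: 25.0
```

```bash
python3 - <<'E'
from h import *
print(st(),shares([.483,-.3005,.033],-39.5,*st()))
E
```

```text
(array([ 0.48278984, -0.30191069,  0.13063203]), np.float64(-39.648543647797226)) [-0.0015, -0.0024, 0.1953, -0.0017]
```

Request:
play_rows(rows=[[[1,0,-0.001,0.04,0],[1,0,-0.001,0.08,0],[1,0,-0.001,0.12,0],[1,0,-0.001,0.14,0],[1,0,-0.001,0.16,0],[1,0,-0.001,0.18,0],[1,0,-0.001,0.195,0],[1,0,-0.001,0.195,0]]])

```text
time_s: 4.77
tcp_pos: [0.4834, -0.2983, 0.0327]
eef_rot: [180.0, 0.0, -39.5]
contact_force: [-1.1, 0.6, -1.0]
gripper_width: 0.0312
gripper_force: 25.0
```

Request:
play_rows(rows=[[[0.3,0,0,0,0],[0.3,0,0,0,0],[0.3,0,0,0,0],[0.3,0,0,0,0],[0.3,0,0,-0.04,0],[0.3,0,0,-0.1,0],[0.3,0,0,-0.15,0],[0.3,0,0,-0.18,0]]])

```text
time_s: 5.43
tcp_pos: [0.4846, -0.2989, 0.1269]
eef_rot: [-179.9, -0.2, -39.5]
contact_force: [1.1, -0.2, -0.1]
gripper_width: 0.0612
gripper_force: 0.0
```

```bash
python3 - <<'E'
from h import *
print(st(),shares([.555,.126,.12],-39.5,*st()))
E
```

```text
(array([ 0.48462313, -0.29891446,  0.1268807 ]), np.float64(-39.49543968026876)) [-0.4319, -0.7453, 0.0138, 0.0001]
```

Request:
play_rows(rows=[[[0.3,-0.025,-0.04,0,0],[0.2,-0.055,-0.095,0,0],[0,-0.09,-0.155,0,0],[0,-0.125,-0.215,0,0],[0,-0.16,-0.275,0,0],[0,-0.195,-0.335,0,0],[0,-0.23,-0.4,0,0],[0,-0.265,-0.46,0,0]]])

```text
time_s: 6.1
tcp_pos: [0.5279, -0.0348, 0.1243]
eef_rot: [-179.9, -0.0, -39.5]
contact_force: [0.3, 0.2, -0.6]
gripper_width: 0.0876
gripper_force: 0.0
```

Request:
play_rows(rows=[[[0,-0.035,-0.06,0,0],[0,-0.07,-0.12,0,0],[0,-0.105,-0.18,0,0],[0,-0.135,-0.23,0,0],[0,-0.155,-0.265,0,0],[0,-0.167,-0.285,0.01,0],[0,-0.167,-0.285,0.012,0],[0,-0.167,-0.285,0.012,0]]])

```text
time_s: 6.77
tcp_pos: [0.5533, 0.1264, 0.117]
eef_rot: [179.9, 0.0, -39.5]
contact_force: [0.5, -1.3, -0.0]
gripper_width: 0.0873
gripper_force: 0.0
```

```bash
python3 - <<'E'
from h import *
print(st(),shares([.555,.126,.021],-39.5,*st()))
import cv2
cv2.imwrite("pics/t1.png",cv2.resize(r.capture("top")[205:295,390:480,::-1],None,fx=5,fy=5,interpolation=2))
E
```

```text
(array([0.55329199, 0.12636229, 0.11695659]), np.float64(-39.48001302404213)) [0.0031, -0.0016, 0.1919, 0.0002]
```

View pics/t1.png

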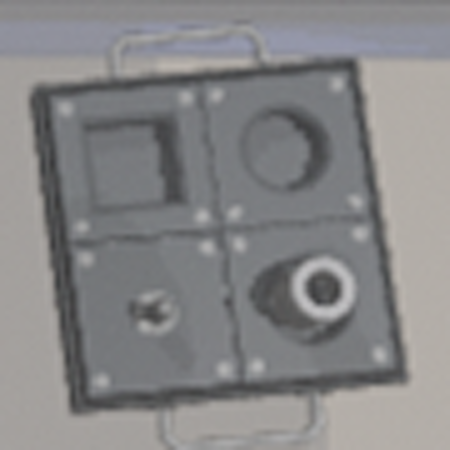

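The ferrule stands in the lower right pocket, its rim centred at crop (324,288). I check this by number with the next step and pick the second ferrule.

Request:
play_rows(rows=[[[0,0.002,-0.001,0.04,0],[0,0.002,-0.001,0.09,0],[0,0.002,-0.001,0.14,0],[0,0.002,-0.001,0.175,0],[0,0.002,-0.001,0.192,0],[0,0.002,-0.001,0.192,0],[1,0.002,-0.001,0.192,0],[1,0.002,-0.001,0.192,0]]])

```text
time_s: 7.48
tcp_pos: [0.5559, 0.1261, 0.0229]
eef_rot: [-179.9, -0.0, -39.5]
contact_force: [-0.7, -0.6, 0.2]
gripper_width: 0.0792
gripper_force: 0.0
```

Request:
play_rows(rows=[[[1,0,0,0,0],[1,0,0,0,0],[1,0,0,0,0],[1,0,0,0,0],[1,0,0,0,0],[1,0,0,0,0],[1,0,0,0,0],[1,0,0,0,0]]])

```text
time_s: 8.15
tcp_pos: [0.555, 0.1262, 0.0216]
eef_rot: [180.0, -0.0, -39.5]
contact_force: [-0.5, 0.2, 0.1]
gripper_width: 0.0308
gripper_force: 25.0
```

```bash
python3 - <<'E'
from h import *
print(world(390+324.5/5-.5,205+288.5/5-.5,.058))
print(st(),shares([.5636,-.2925,.13],-39.5,*st()))
E
```

```text
[ 0.48455576 -0.29987811  0.058     ]
(array([0.55495777, 0.12616741, 0.02157634]), np.float64(-39.51331226222862)) [0.5461, 0.635, -0.2168, -0.0002]
```

Request:
play_rows(rows=[[[1,0,0,-0.04,0],[1,0,0,-0.1,0],[1,0.01,0.01,-0.16,0],[1,0.03,0.035,-0.2,0],[1,0.06,0.07,-0.217,0],[1,0.1,0.115,-0.217,0],[1,0.145,0.17,-0.217,0],[1,0.19,0.225,-0.217,0]]])

```text
time_s: 8.82
tcp_pos: [0.5565, -0.022, 0.1304]
eef_rot: [-180.0, -0.0, -39.5]
contact_force: [0.2, 0.4, -1.3]
gripper_width: 0.0306
gripper_force: 25.0
```

Request:
play_rows(rows=[[[1,0.05,0.055,0,0],[1,0.1,0.115,0,0],[1,0.15,0.17,0,0],[1,0.2,0.23,0,0],[1,0.25,0.29,0,0],[1,0.3,0.345,0,0],[1,0.335,0.39,0,0],[1,0.356,0.41,0,0]]])

```text
time_s: 9.48
tcp_pos: [0.5626, -0.2957, 0.1295]
eef_rot: [180.0, 0.0, -39.7]
contact_force: [-0.2, 0.2, -2.0]
gripper_width: 0.0312
gripper_force: 25.0
```

```bash
python3 - <<'E'
from h import *
print(st(),shares([.5636,-.2925,.0335],-39.5,*st()))
E
```

```text
(array([ 0.56256812, -0.29565538,  0.12949698]), np.float64(-39.66530408317681)) [-0.0024, -0.0062, 0.192, -0.0019]
```

Request:
play_rows(rows=[[[1,-0.001,-0.002,0.04,0],[1,-0.001,-0.002,0.08,0],[1,-0.001,-0.002,0.12,0],[1,-0.001,-0.002,0.14,0],[1,-0.001,-0.002,0.16,0],[1,-0.001,-0.002,0.18,0],[1,-0.001,-0.002,0.191,0],[1,-0.001,-0.002,0.191,0]]])

```text
time_s: 10.15
tcp_pos: [0.5634, -0.291, 0.0335]
eef_rot: [180.0, 0.1, -39.5]
contact_force: [-0.8, 0.6, 0.3]
gripper_width: 0.031
gripper_force: 25.0
```

Request:
play_rows(rows=[[[0.3,0,0,0,0],[0.3,0,0,0,0],[0.3,0,0,0,0],[0.3,0,0,0,0],[0.3,0,0,-0.04,0],[0.3,0,0,-0.1,0],[0.3,0,0,-0.15,0],[0.3,0,0,-0.18,0]]])

```text
time_s: 10.82
tcp_pos: [0.565, -0.292, 0.1282]
eef_rot: [-179.9, -0.2, -39.5]
contact_force: [0.7, -0.4, -0.3]
gripper_width: 0.0611
gripper_force: 0.0
```

```bash
python3 - <<'E'
from h import *
print(st(),shares([.44,.1604,.12],-39.5,*st()))
E
```

```text
(array([ 0.56504171, -0.29195056,  0.12820539]), np.float64(-39.49699837108497)) [-0.7684, -0.5391, 0.0164, 0.0]
```

Request:
play_rows(rows=[[[0.3,-0.035,-0.025,0,0],[0.2,-0.085,-0.06,0,0],[0,-0.145,-0.1,0,0],[0,-0.205,-0.145,0,0],[0,-0.265,-0.185,0,0],[0,-0.325,-0.23,0,0],[0,-0.385,-0.27,0,0],[0,-0.445,-0.31,0,0]]])

```text
time_s: 11.48
tcp_pos: [0.4903, -0.0287, 0.1252]
eef_rot: [-179.9, -0.0, -39.5]
contact_force: [-0.3, 1.6, -0.2]
gripper_width: 0.0875
gripper_force: 0.0
```

Request:
play_rows(rows=[[[0,-0.06,-0.04,0,0],[0,-0.12,-0.085,0,0],[0,-0.18,-0.125,0,0],[0,-0.23,-0.165,0,0],[0,-0.27,-0.195,0.005,0],[0,-0.3,-0.215,0.01,0],[0,-0.323,-0.229,0.016,0],[0,-0.323,-0.229,0.016,0]]])

```text
time_s: 12.15
tcp_pos: [0.4387, 0.1628, 0.1168]
eef_rot: [-179.9, -0.0, -39.4]
contact_force: [-0.3, -0.8, -0.3]
gripper_width: 0.0878
gripper_force: 0.0
```

```bash
python3 - <<'E'
from h import *
print(st(),shares([.439,.1604,.018],-39.5,*st()))
E
```

```text
(array([0.43865241, 0.16284603, 0.11677456]), np.float64(-39.390568335402925)) [0.0036, 0.0033, 0.1975, 0.0013]
```

Request:
play_rows(rows=[[[0,0.002,0.001,0.04,0],[0,0.002,0.001,0.09,0],[0,0.002,0.001,0.14,0],[0,0.002,0.001,0.18,0],[0,0.002,0.001,0.197,0],[0,0.002,0.001,0.197,0],[1,0.002,0.001,0.197,0],[1,0.002,0.001,0.197,0]]])

```text
time_s: 12.82
tcp_pos: [0.4404, 0.1603, 0.0192]
eef_rot: [-179.9, -0.0, -39.5]
contact_force: [-0.3, -0.5, 0.0]
gripper_width: 0.0795
gripper_force: 0.0
```

Request:
play_rows(rows=[[[1,0,0,0,0],[1,0,0,0,0],[1,0,0,0,0],[1,0,0,0,0],[1,0,0,0,0],[1,0,0,0,0],[1,0,0,0,0],[1,0,0,0,0]]], squeeze=30)

```text
time_s: 13.48
tcp_pos: [0.4398, 0.1601, 0.0182]
eef_rot: [-180.0, -0.0, -39.5]
contact_force: [0.6, 0.4, 1.6]
gripper_width: 0.0326
gripper_force: 30.0
```

```bash
python3 - <<'E'
from h import *
print(st(),shares([.5557,-.212,.13],-39.5,*st()))
E
```

```text
(array([0.43982039, 0.16012378, 0.0182158 ]), np.float64(-39.50703147760307)) [0.6523, 0.4268, -0.2236, -0.0001]
```

Request:
play_rows(rows=[[[1,0,0,-0.04,0],[1,0,0,-0.1,0],[1,0.01,0.01,-0.16,0],[1,0.035,0.025,-0.2,0],[1,0.07,0.045,-0.22,0],[1,0.11,0.075,-0.224,0],[1,0.16,0.105,-0.224,0],[1,0.21,0.14,-0.224,0]]])

```text
time_s: 14.15
tcp_pos: [0.4761, 0.0382, 0.1304]
eef_rot: [-180.0, -0.0, -39.5]
contact_force: [0.9, 0.7, -0.5]
gripper_width: 0.0322
gripper_force: 30.0
```

Request:
play_rows(rows=[[[1,0.06,0.04,0,0],[1,0.12,0.08,0,0],[1,0.18,0.12,0,0],[1,0.24,0.16,0,0],[1,0.3,0.195,0,0],[1,0.36,0.235,0,0],[1,0.41,0.265,0,0],[1,0.442,0.287,0,0]]])

```text
time_s: 14.82
tcp_pos: [0.5552, -0.2149, 0.1292]
eef_rot: [179.9, 0.1, -39.6]
contact_force: [1.8, 1.0, -0.2]
gripper_width: 0.0323
gripper_force: 30.0
```

```bash
python3 - <<'E'
from h import *
print(st(),shares([.5557,-.212,.0305],-39.5,*st()))
E
```

```text
(array([ 0.55522565, -0.21494569,  0.12923247]), np.float64(-39.617072252277175)) [-0.003, -0.0051, 0.1975, -0.0014]
```

Request:
play_rows(rows=[[[1,0,-0.001,0.04,0],[1,0,-0.001,0.08,0],[1,0,-0.001,0.12,0],[1,0,-0.001,0.145,0],[1,0,-0.001,0.165,0],[1,0,-0.001,0.185,0],[1,0,-0.001,0.196,0],[1,0,-0.001,0.196,0]]])

```text
time_s: 15.48
tcp_pos: [0.5548, -0.2118, 0.0309]
eef_rot: [179.9, 0.1, -39.5]
contact_force: [-0.7, 1.0, -1.2]
gripper_width: 0.0321
gripper_force: 30.0
```

Request:
play_rows(rows=[[[0.3,0,0,0,0],[0.3,0,0,0,0],[0.3,0,0,0,0],[0.3,0,0,0,0],[0.3,0,0,-0.04,0],[0.3,0,0,-0.1,0],[0.3,0,0,-0.15,0],[0.3,0,0,-0.18,0]]])

```text
time_s: 16.15
tcp_pos: [0.5568, -0.2123, 0.1256]
eef_rot: [-179.9, -0.2, -39.5]
contact_force: [0.3, -0.2, -0.3]
gripper_width: 0.0609
gripper_force: 0.0
```

```bash
python3 - <<'E'
from h import *
print(st(),shares([.5475,-.0098,.1],-39.5,*st()))
E
```

```text
(array([ 0.55682048, -0.21225529,  0.12562234]), np.float64(-39.49104341292347)) [-0.2719, -0.3006, 0.0512, 0.0001]
```

Request:
play_rows(rows=[[[0.3,-0.04,-0.045,0,0],[0.1,-0.09,-0.1,0,0],[0,-0.14,-0.155,0,0],[0,-0.19,-0.21,0.01,0],[0,-0.23,-0.255,0.025,0],[0,-0.255,-0.285,0.04,0],[0,-0.271,-0.3,0.051,0],[0,-0.271,-0.3,0.051,0]]])

```text
time_s: 16.82
tcp_pos: [0.5458, -0.0083, 0.096]
eef_rot: [180.0, 0.0, -39.4]
contact_force: [-0.3, -0.4, -0.9]
gripper_width: 0.0874
gripper_force: 0.0
```

```bash
python3 - <<'E'
from h import *
print(st(),shares([.5475,-.0098,.0045],-39.5,*st()))
E
```

```text
(array([ 0.54578338, -0.00829549,  0.09599945]), np.float64(-39.395761781928805)) [0.0046, 0.0001, 0.183, 0.0012]
```

Request:
play_rows(rows=[[[0,0.002,0,0.04,0],[0,0.002,0,0.09,0],[0,0.002,0,0.13,0],[0,0.002,0,0.155,0],[0,0.002,0,0.17,0],[0,0.002,0,0.178,0],[0,0.002,0,0.183,0],[0,0.002,0,0.183,0]]])

```text
time_s: 17.48
tcp_pos: [0.5474, -0.011, 0.0053]
eef_rot: [-180.0, -0.0, -39.5]
contact_force: [0.6, 0.1, 0.5]
gripper_width: 0.0877
gripper_force: 0.0
```

Request:
play_rows(rows=[[[1,0,0,0,0],[1,0,0,0,0],[1,0,0,0,0],[1,0,0,0,0],[1,0,0,0,0],[1,0,0,0,0],[1,0,0,0,0],[1,0,0,0,0]]])

```text
time_s: 18.15
tcp_pos: [0.5473, -0.0105, 0.0053]
eef_rot: [-180.0, -0.0, -39.5]
contact_force: [-0.5, 0.4, 2.8]
gripper_width: 0.0526
gripper_force: 30.0
```

```bash
python3 - <<'E'
from h import *
print(st(),shares([.475,-.2198,.11],-39.5,*st()))
E
```

```text
(array([ 0.54731361, -0.0105271 ,  0.00528592]), np.float64(-39.51267571060312)) [0.1547, 0.4149, -0.2094, -0.0001]
```

Request:
play_rows(rows=[[[1,0,0,-0.04,0],[1,0,0,-0.1,0],[1,0,0.01,-0.16,0],[1,0.01,0.04,-0.195,0],[1,0.03,0.08,-0.21,0],[1,0.05,0.135,-0.21,0],[1,0.075,0.195,-0.21,0],[1,0.1,0.26,-0.21,0]]])

```text
time_s: 18.82
tcp_pos: [0.5026, -0.1434, 0.1103]
eef_rot: [-180.0, -0.0, -39.5]
contact_force: [1.4, -0.8, -0.1]
gripper_width: 0.0527
gripper_force: 30.0
```

Request:
play_rows(rows=[[[1,0.02,0.06,0,0],[1,0.035,0.1,0,0],[1,0.045,0.13,0,0],[1,0.052,0.148,0,0],[1,0.055,0.155,0,0],[1,0.055,0.155,0,0],[1,0.055,0.155,0,0],[1,0.055,0.155,0,0]]])

```text
time_s: 19.48
tcp_pos: [0.4753, -0.2193, 0.11]
eef_rot: [-180.0, 0.0, -39.5]
contact_force: [-0.3, -0.2, 0.6]
gripper_width: 0.053
gripper_force: 30.0
```

```bash
python3 - <<'E'
from h import *
print(st(),shares([.475,-.2198,.0315],-39.5,*st()))
import cv2
a=cv2.resize(r.capture("top")[205:295,390:480,::-1],None,fx=4,fy=4,interpolation=2)
b=cv2.resize(r.capture("side")[125:215,290:400,::-1],None,fx=4,fy=4,interpolation=2)
import numpy as np
cv2.imwrite("pics/t2.png",np.hstack([a,b]))
E
```

```text
(array([ 0.47525826, -0.21932748,  0.11001624]), np.float64(-39.475566214525514)) [0.0002, 0.0011, 0.157, 0.0003]
```

View pics/t2.png

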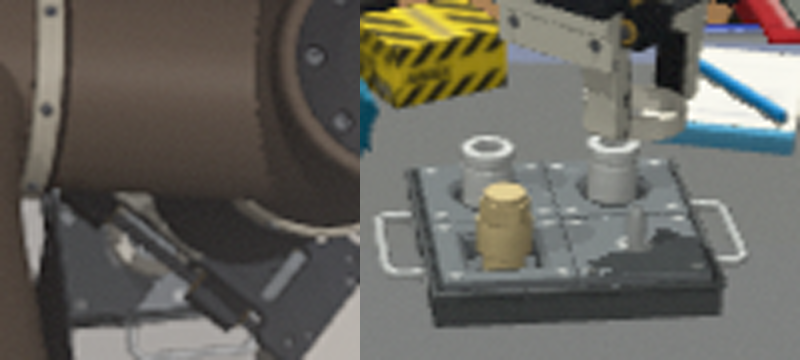

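The side crop shows both ferrules and the coupler upright in their pockets, and the tape held level above the post at (640,230). Next I lower it.

Request:
play_rows(rows=[[[1,0,0,0.03,0],[1,0,0,0.06,0],[1,0,0,0.085,0],[1,0,0,0.11,0],[1,0,0,0.13,0],[1,0,0,0.147,0],[1,0,0,0.157,0],[1,0,0,0.157,0]]])

```text
time_s: 20.25
tcp_pos: [0.4748, -0.2198, 0.0309]
eef_rot: [180.0, 0.0, -39.5]
contact_force: [0.2, 0.2, -0.0]
gripper_width: 0.0528
gripper_force: 30.0
```

Request:
play_rows(rows=[[[0.2,0,0,0,0],[0.2,0,0,0,0],[0.2,0,0,0,0],[0.2,0,0,0,0],[0.2,0,0,-0.04,0],[0.2,0,0,-0.1,0],[0.2,0,0,-0.16,0],[0.2,0,0,-0.2,0]]])

```text
time_s: 20.92
tcp_pos: [0.4757, -0.2203, 0.1345]
eef_rot: [-179.9, -0.1, -39.5]
contact_force: [0.9, -1.2, 0.0]
gripper_width: 0.0705
gripper_force: 0.0
```

Request:
play_rows(rows=[[[0,-0.06,-0.04,-0.03,0],[0,-0.12,-0.09,-0.05,0],[0,-0.17,-0.14,-0.07,0],[0,-0.22,-0.19,-0.09,0],[0,-0.27,-0.24,-0.1,0],[0,-0.32,-0.29,-0.1,0],[0,-0.37,-0.34,-0.1,0],[0,-0.4,-0.38,-0.1,0]]])

```text
time_s: 21.58
tcp_pos: [0.4408, 0.056, 0.1824]
eef_rot: [-179.9, -0.0, -39.5]
contact_force: [-0.5, 0.1, -0.2]
gripper_width: 0.0878
gripper_force: 0.0
```

```bash
python3 - <<'E'
from h import *
import cv2
a=cv2.resize(r.capture("top")[205:295,390:480,::-1],None,fx=4,fy=4,interpolation=2)
b=cv2.resize(r.capture("side")[125:215,290:400,::-1],None,fx=4,fy=4,interpolation=2)
import numpy as np
cv2.imwrite("pics/t3.png",np.hstack([a,b]))
E
```

```text
(no output)
```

View pics/t3.png

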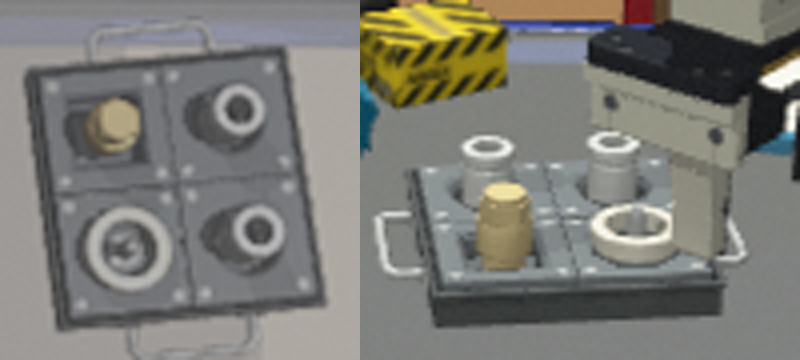

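The crops show the tape flat over the post (crop (127,249)), the coupler in the square pocket (113,125), and the ferrules in both round pockets (240,110) and (262,232). I'm handing in the job.

```bash
python3 -c "
from plant import r
print(r.close_job())"
```

```text
the job is handed in; nothing more can be done
None
```

The hose kit is made up and handed in: the final pictures show both 32 mm ferrules and the coupler upright in their pockets and the tape flat over the post, and I did not touch the small and large ferrules; the hand-in returned no verdict.

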